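# Dismantle a sieve stack: top sieve onto the balance

## Robot

A 6-joint arm with a two-finger parallel gripper is mounted at the origin on a cart in front of the work surface, level with it; the furniture and walls round the work are solid. World frame = base frame: x ahead of the robot, y to its left, z up, the work surface at z = 0. Lengths are in m, angles in degrees, forces in N, time in s.
With the tool pointing down it reaches from about 0.325 to 0.85 m from the base axis. Payload 15.5 kg.
Tool frame: the origin (TCP) lies midway between the tips of the shut fingers; the grasp point (between the pads) lies 19 mm behind it; y points along the fingers, x is the direction in which the jaws open and shut, and the axes are right-handed (so a half turn about y gives the same grasp; the last joint's range is limited). The gripper opens to 91 mm and grips with 3 to 60 N. Pads are 32 mm wide; open, the fingers measure 118 mm over their backs; the gripper's body (76 mm by 178 mm) begins 60 mm behind the grasp point.
Start: joints at [66.893, 28.281, 77.091, -0, 74.628, -5.472], TCP at [0.189, 0.596, 0.214] pointing down, gripper open.
Joint ranges: [-166.48, 166.48], [-47.26, 123.95], [12.59, 153.08], [-70.14, 250.14], [6.76, 159.57], [-176.63, 176.63]. Speed limits (degrees/s): [108.29, 108.29, 147.25, 172.46, 172.46, 172.46].

## Interface

Orientations are given as a 3x3 rotation matrix whose columns are the frame's x, y, z axes.
In Python, from bench import ctrl gives the robot as it stands. The module is installed in compiled form; this text tells all that it offers. Calls block until the motion is done:
- ctrl.goto(position, orientation): joint-space move of the TCP to a pose.
- ctrl.move_l(position, vel=0.15, ori=None, contact_N=None): straight line of the TCP; ori=None keeps the orientation; vel is the mean speed in m/s. With contact_N (N) it stops when the force on the tool has changed by that much, and returns True; else False.
- ctrl.movej(angles): joint-space move.
- ctrl.command_gripper(opening): opening from 0.0 (shut) to 1.0 (fully open); the grip force is fixed at half the most; returns when the fingers have stopped.
- ctrl.sleep(seconds).
- ctrl.ik(position, orientation): joint angles nearest the present ones, or None.
- ctrl.read_camera(name): name is "side" or "top"; returns the picture (480x640x3 uint8, blue, green, red); there is no depth.
- ctrl.camera_params(name): a dict with "fx", "fy", "cx", "cy" (pixels), "pose" (4x4, takes a point from camera to world coordinates). Camera axes: x right, y up, looking along -z (the intrinsics and any distortion apply to the point x, -y, -z); pixel columns grow to the right and rows downward; lengths in m; the calibration is good to about 2 mm. A picture is of the moment at which its call begins. camera_params takes no time and is no camera call.
A pose or a line that the arm cannot do raises ctrl.MotionError and nothing moves.
- ctrl.sign_off(): hands the job in, once; it reports no verdict.
Readings, each from a call of its own:
- ctrl.current_t(): time.
- ctrl.current_q(): joint angles.
- ctrl.current_dq(): joint speeds.
- ctrl.current_effort(): joint torques, N m.
- ctrl.current_tool_pos(): TCP position.
- ctrl.current_eef_rot(): TCP orientation.
- ctrl.current_contact_force(): force on the tool from outside, world axes, zero at the start.
- ctrl.current_wrist_torque(): the same for the moment, N m.
- ctrl.current_grip_width(): opening from 0.0 (shut) to 1.0 (fully open).
Only numpy, scipy, OpenCV 4.12 (cv2) and the standard library are available. Lean on these libraries where they do the work, as an engineer would, in place of code of your own. Each camera call takes 0.05 s, during which the arm holds its last target. There are 200 camera calls.

## Task

The shaker has finished its run and the coarse sieve at the top of the stack is to be weighed. Fold the shaker's wire bail right back and leave it there, lift the lid off and park it clear of the stack, then lift off the top sieve alone and lower it, upright and well centred, onto the balance pan. Finally put the lid squarely back on the sieves that remain, leaving those nested and not moving the bottles, the cup or the timer.

Things in the scene. Friction and masses are not known exactly. Their poses are not given: they have to be found in the camera images.
- shaker: Sieve shaker, fixed: white box 130 x 130 x 47 mm, a round head on it, a pan on that. Origin at the centre of its underside, on the stack's vertical axis; x to its rear (the way the bail folds), y to its left, z up. Two posts 10 mm thick, 158 mm high, stand 55 mm either side of the axis along y. On the pan nest low, mid and top sieve and the lid; the lid's knob ends 228 mm above the bench.
- stack_base (a point): Centre of the rim of the receiver pan (fixed on the shaker's head, 66 mm outside, 61 mm inside), 88 mm above the bench, on the stack's axis; the shoulder of the lowest sieve rests here. Axes as the shaker's.
- hold_bail (a joint): Hinge of the wire bail (rad): 0 = upright over the stack, its crossbar 2 mm above the lid's knob, so the lid cannot come out; grows as the bail folds to the shaker's rear (+x); stop at 1.75. Rubs lightly (0.07 N m) and stays where it is left.
- bail_hinge (a point): Point on the bail's hinge axis (which runs along the shaker's y, through both posts), half-way between the posts, 150 mm above the bench. Axes as the shaker's.
- bail_tab (a point): Centre of the black thumb tab on the middle of the bail's crossbar, 104 mm from the hinge axis: 36 mm wide along the hinge (own y), 6 mm thick, from 90 to 116 mm from the hinge axis (own z points outward). Own -x: the face to push to fold the bail back. The crossbar is 86 mm from the hinge, its sleeve 12 mm thick; the side legs, 8 mm thick, are 55 mm either side.
- lid_knob (a point): Centre of the steel lid's black knob: a cylinder 24 mm wide, 24 mm high, on the lid's plate (66 mm wide, 8 mm thick). It is 12 mm above the plate's top, 20 mm above the plate's underside (which rests on a sieve's rim) and 28 mm above the foot of the lid's spigot (56 mm wide, 8 mm deep, chamfered; it drops into a sieve's mouth of 61 mm). z up.
- top_sieve_c (a point): Centre of the top sieve (round, steel, coarse mesh). Outside 66 mm, inside 61 mm from its shoulder, 18 mm below this point, to its rim, 18 mm above. Below the shoulder a skirt 58 mm wide, 9 mm deep hangs in the sieve beneath with 1.5 mm play; its foot is 27 mm below this point. The sieve beneath begins at the shoulder and is as wide, so grip above the shoulder only. z up.
- mid_sieve_c (a point): Centre of the middle sieve, same shape as the top one, 36 mm lower in the stack; its rim is 18 mm above this point.
- low_sieve_c (a point): Centre of the lowest sieve, same shape, 36 mm lower again, nested in the shaker's receiver pan; it stays there.
- balance: Top-pan balance, fixed: white body 170 x 130 mm, 43 mm high. Origin at the centre of its underside on the bench top; x to its rear, y to its left.
- pan (a point): Centre of the top face of the balance's round steel pan, 100 mm wide, 60 mm above the bench, 25 mm behind the centre of the balance's body. z up.
- white_bottle_c (a point): Bystander: white bottle 68 mm wide, 164 mm high; point half-way up on its axis.
- brown_bottle_c (a point): Bystander: dark brown bottle 54 mm wide, 129 mm high; point half-way up.
- specimen_cup_c (a point): Bystander: white specimen cup with screw lid, 64 mm wide, 71 mm high; point half-way up.
- lab_timer_c (a point): Bystander: flat white timer 60 x 70 mm, 22 mm high, the one nearest the work (another lies far back); point half-way up.
- cell_counter: The large analyzer at the back left, fixed, always in the same place: 362 mm (x) by 354 mm (y), 467 mm high, jars on top; its front is about 170 mm nearer the robot than its origin, its right side 175 mm to the right (-y). The bench's front edge is at about x = 0.36, its left end at y = 0.30.
Mind the look-alikes: they are no part of the job. Leave any turquoise look-alike of the part that bears low_sieve_c alone.

How it is judged (in metres and radians):
On the way, in this order (a step that is already met when the one before it is completed fails the run):
1. the bail is folded back, more than 1.3 rad (value of joint hold_bail above 1.3 rad), for 0.2 s.
2. the lid is off and to the side of the stack, with the top sieve still nested (horizontal distance between lid_knob and top_sieve_c above 0.075 m and horizontal distance between top_sieve_c and mid_sieve_c below 0.005 m and z of top_sieve_c in the frame of mid_sieve_c below 0.039 m), for 0.1 s.
3. the top sieve has been lowered onto the pan by the hand, not dropped (grasp point within 50 mm of its centre) (horizontal distance between top_sieve_c and pan below 0.02 m and z of top_sieve_c in the frame of pan between 0.023 and 0.031 m and angle between top_sieve_c's own z axis and vertical below 0.08 rad and distance between the grasp point and top_sieve_c below 0.05 m), for 0.1 s.
At the end, for the whole second after the job is handed in: Top sieve upright on the pan, within 20 mm of its centre; middle and lowest sieves still nested in the receiver pan; lid seated level on the middle sieve (within 6 mm of its axis, down within 3 mm); bail folded back more than 1.3 rad (horizontal distance between top_sieve_c and pan below 0.02 m and z of top_sieve_c in the frame of pan between 0.023 and 0.031 m and angle between top_sieve_c's own z axis and vertical below 0.08 rad and horizontal distance between low_sieve_c and stack_base below 0.005 m and z of low_sieve_c in the frame of stack_base below 0.021 m and horizontal distance between mid_sieve_c and low_sieve_c below 0.005 m and z of mid_sieve_c in the frame of low_sieve_c below 0.039 m and value of joint hold_bail above 1.3 rad and horizontal distance between lid_knob and mid_sieve_c below 0.006 m and z of lid_knob in the frame of mid_sieve_c between 0.035 and 0.041 m and angle between lid_knob's own z axis and vertical below 0.06 rad); the robot touches nothing.
It fails at once if a lower sieve is pulled up or shifted more than 12 mm (distance of any of mid_sieve_c, low_sieve_c from where it was at the start of the episode above 0.012 m).
It fails at once if a bottle, the cup or the timer is moved more than 25 mm (distance of any of white_bottle_c, brown_bottle_c, specimen_cup_c, lab_timer_c from where it was at the start of the episode above 0.025 m).
It also fails if it takes over 72 s, if anything falls off the work surface, if the arm or the gripper's body presses on something with over 40 N, if the wrist force passes 120 N, or if a joint passes its speed limit or range.

## Working session

There is one attempt and no reset: what is moved stays moved. The work goes in short steps, each a Python script; the robot and the scene stay as the last script left them, time stands still between calls to the robot, and variables do not carry over. Pictures are saved under pics/ and viewed, about 8 in all and at most 12, crops included, and the job is handed in when it is done.

```bash
mkdir -p pics; python3 - <<'E'
from bench import ctrl
import cv2, numpy as np
for n in("side","top"):
    p=ctrl.camera_params(n); print(n,{k:(np.round(v,4).tolist() if hasattr(v,'__len__') else v) for k,v in p.items()})
    cv2.imwrite(f"pics/{n}0.png",ctrl.read_camera(n))
print(ctrl.current_t(),ctrl.current_eef_rot())
E
```

```text
side {'fx': 504.33754390488576, 'fy': 504.33754390488576, 'cx': 324.4661522687215, 'cy': 229.38256740558865, 'pose': [[0.986, 0.0708, -0.1507, 0.4265], [-0.1665, 0.41, -0.8967, -1.141], [-0.0017, 0.9093, 0.4161, 0.6419], [0.0, 0.0, 0.0, 1.0]]}
top {'fx': 591.2391731876611, 'fy': 591.2391731876611, 'cx': 318.4978947401704, 'cy': 232.9006014589672, 'pose': [[-0.0239, 0.9891, -0.1451, 0.4341], [-0.9996, -0.0219, 0.0154, -0.152], [0.0121, 0.1454, 0.9893, 1.4797], [0.0, 0.0, 0.0, 1.0]]}
0.1 [[ 3.02969448e-01 -4.28601892e-04 -9.53000173e-01]
 [ 9.52999640e-01 -1.01332083e-03  3.02969734e-01]
 [-1.09554833e-03 -9.99999395e-01  1.01452197e-04]]
```

View pics/side0.png

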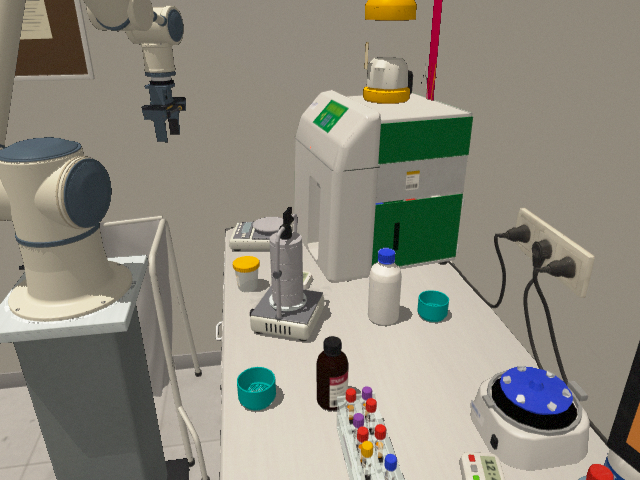

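View pics/top0.png

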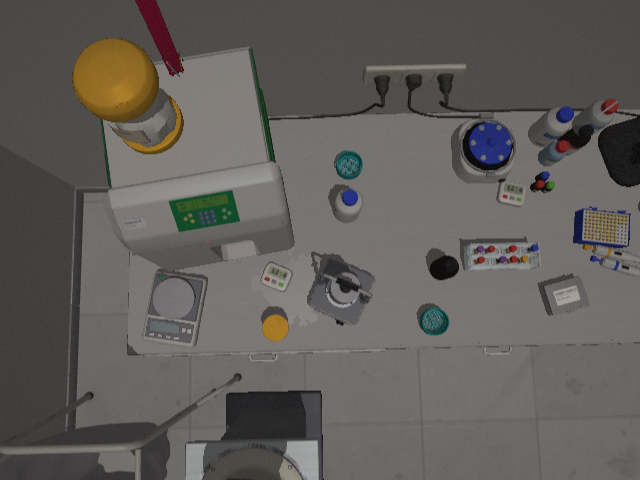

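The side view shows the stack at about (287,270) on the grey-white shaker. The balance is at (268,230), the cup at (246,273), the white bottle at (385,290) and the brown bottle at (332,375). The top view shows the shaker at (342,290), the balance pan at (174,298), the cup at (275,327), the timer at (276,277), the white bottle at (348,203) and the brown bottle at (443,267).

The turquoise sieves at (348,165) and (433,320) in the top view are look-alikes, because the real sieves are steel and sit on the shaker. The timer at (512,193) lies far back, so it isn't the one meant. I'll confirm all this in an enlarged crop.

```bash
cat > h.py <<'E'
import numpy as np, cv2
from bench import ctrl
def ray(n,u,v):
    p=ctrl.camera_params(n);T=np.array(p["pose"])
    d=T[:3,:3]@np.array([(u-p["cx"])/p["fx"],-(v-p["cy"])/p["fy"],-1]);return T[:3,3],d
def onz(n,u,v,z):
    o,d=ray(n,u,v);return o+d*(z-o[2])/d[2]
def tri(a,b):
    (o1,d1),(o2,d2)=ray("top",*a),ray("side",*b)
    s=np.linalg.lstsq(np.c_[d1,-d2],o2-o1,rcond=None)[0]
    p,q=o1+s[0]*d1,o2+s[1]*d2
    return (p+q)/2,np.linalg.norm(p-q)
def px(n,P):
    p=ctrl.camera_params(n);T=np.array(p["pose"]);c=T[:3,:3].T@(np.array(P)-T[:3,3])
    return np.array([p["cx"]-p["fx"]*c[0]/c[2],p["cy"]+p["fy"]*c[1]/c[2]])
def crop(n,x,y,w,h,s,img=None):
    img=ctrl.read_camera(n) if img is None else img
    return cv2.resize(img[y:y+h,x:x+w],None,fx=s,fy=s,interpolation=cv2.INTER_CUBIC)
E
python3 - <<'E'
from h import *
t=cv2.imread("pics/top0.png");s=cv2.imread("pics/side0.png")
a=crop("top",295,240,95,100,6,t)[:600,:]; b=crop("side",245,200,90,145,600/145,s)[:600]
b=cv2.resize(b,(int(b.shape[1]*.62),int(b.shape[0]*.62))) if 0 else b
cv2.imwrite("pics/c1.png",a);cv2.imwrite("pics/c2.png",b)
print(a.shape,b.shape)
for nm,uv,z in [("pan",(174,298),.06),("timer",(276,277),.022),("cup",(275,327),.071),("wb",(349,197),.164),("bb",(443,267),.129),("shaker",(342,293),.047)]: print(nm,np.round(onz("top",*uv,z),3))
# pan ellipse candidates in the top view by Hough
g=cv2.cvtColor(cv2.resize(t[250:360,130:215],None,fx=4,fy=4,interpolation=cv2.INTER_CUBIC),cv2.COLOR_BGR2GRAY)
c=cv2.HoughCircles(cv2.GaussianBlur(g,(7,7),0),cv2.HOUGH_GRADIENT,1,60,param1=80,param2=30,minRadius=60,maxRadius=110)
print(c[0][:3]/4+[130,250,0] if c is not None else None)
E
```

```text
(600, 570, 3) (600, 372, 3)
pan [0.493 0.174 0.06 ]
timer [ 0.54  -0.067  0.022]
cup [ 0.419 -0.066  0.071]
wb [ 0.708 -0.244  0.164]
bb [ 0.547 -0.457  0.129]
shaker [ 0.496 -0.228  0.047]
[[171.875 298.625  21.625]]
```

View pics/c1.png

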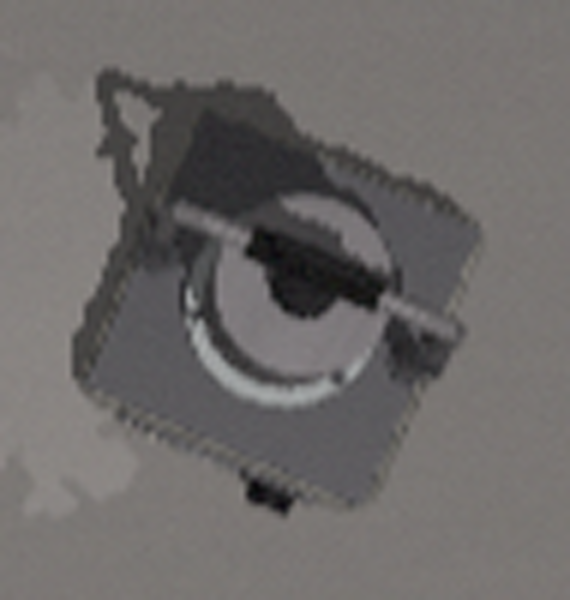

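View pics/c2.png

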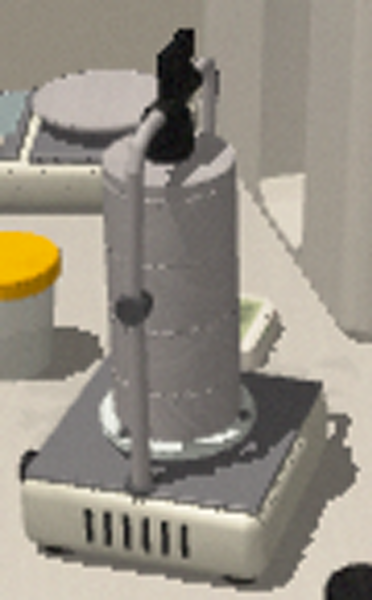

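The crops confirm it: steel stack with a black knob on the lid, and the bail upright with its black tab. In the top crop the crossbar runs from (175,210) to (460,330), the lid disc is centred at (304,289), and the shaker's front knob is at (268,490). So the rear is up and slightly right in the image.

```bash
python3 - <<'E'
from h import *
T=lambda u,v:(295+(u+.5)/6-.5,240+(v+.5)/6-.5)
k=600/145; S=lambda u,v:(245+(u+.5)/k-.5,200+(v+.5)/k-.5)
L=onz("top",*T(175,210),.236);R=onz("top",*T(460,330),.236);d=L-R;print("bar",L,R,np.linalg.norm(d),np.degrees(np.arctan2(d[1],d[0]))-90, (L+R)/2)
c=[onz("top",*T(*p),.047) for p in [(80,385),(365,505),(480,235),(205,110)]]
print("box",np.mean(c,0)); 
for a,b in [(0,1),(3,2),(1,2),(0,3)]:
    e=c[b]-c[a];print(np.linalg.norm(e[:2]),np.degrees(np.arctan2(e[1],e[0])))
print("lid",onz("top",*T(304,289),.204))
# side: lid disc centre, left 103 right 237 
print("lid side",onz("side",*S(170,162),.204))
# pan
p,q=(173.5,298.4),S(95,102)
print("pan top",onz("top",*p,.06),"side",onz("side",*q,.06))
# Hough lid in top
t=cv2.imread("pics/top0.png");g=cv2.cvtColor(crop("",120,250,100,110,6,t),cv2.COLOR_BGR2GRAY)
E
```

```text
bar [ 0.52757643 -0.18032067  0.236     ] [ 0.48335296 -0.27883393  0.236     ] 0.10798414706567021 -24.175732289585113 [ 0.5054647 -0.2295773  0.236    ]
box [ 0.50139435 -0.2269387   0.047     ]
0.12350330285436012 -114.03162900970635
0.12201624925821052 -115.87151463405223
0.11783223631203484 -25.138842097898664
0.12178789507901447 -25.832296239458184
lid [ 0.50056948 -0.2266166   0.204     ]
lid side [ 0.50099941 -0.22859656  0.204     ]
pan top [0.49232885 0.17485195 0.06      ] side [0.48408256 0.17496991 0.06      ]
```

```bash
cat >> h.py <<'E'
A=np.array([.501,-.228]);yaw=np.radians(-25)
xs=np.array([np.cos(yaw),np.sin(yaw),0]);ys=np.array([-xs[1],xs[0],0])
def ori(a):  # jaw axis along world y rotated by a (deg)
    a=np.radians(a);x=np.array([-np.sin(a),np.cos(a),0]);y=np.array([0,0,-1.]);return np.c_[x,y,np.cross(x,y)]
def S(x,z,y=0): return np.array([A[0],A[1],z])+xs*x+ys*y-np.array([0,0,0])
def st(m=""): print(m,round(ctrl.current_t(),2),np.round(ctrl.current_tool_pos(),4),np.round(ctrl.current_contact_force(),1),round(ctrl.current_grip_width(),3))
E
python3 - <<'E'
from h import *
print("counter front-right base corner",onz("side",335,275,0))
ctrl.command_gripper(0)
ctrl.move_l([.16,.40,.33],vel=.3)
ctrl.goto(S(-.06,.33),ori(-25)); st("pre")
ctrl.move_l(S(-.06,.252),vel=.2)
cv2.imwrite("pics/pre_s.png",ctrl.read_camera("side"));cv2.imwrite("pics/pre_t.png",ctrl.read_camera("top"))
h=.016
for th in np.radians([0,15,30,45,60,75,92]):
    ctrl.move_l(S(.106*np.sin(th)-.003*np.cos(th)-h,.15+.106*np.cos(th)+.003*np.sin(th)),vel=.1)
st("folded")
cv2.imwrite("pics/fold_s.png",ctrl.read_camera("side"))
ctrl.move_l(S(.08,.33),vel=.2)
ctrl.move_l(S(-.15,.36),vel=.3); st()
s=crop("side",240,170,110,150,4);t=crop("top",295,235,100,110,600/110)
cv2.imwrite("pics/f.png",cv2.resize(np.hstack([cv2.resize(s,(440,600)),cv2.resize(t,(545,600))]),None,fx=.8,fy=.8,interpolation=cv2.INTER_AREA))
E
```

```text
counter front-right base corner [ 0.63894729 -0.03820199  0.        ]
pre 4.76 [ 0.4468 -0.202   0.33  ] [ 0.2  0.  -0.2] 0.006
folded 8.55 [ 0.5825 -0.266   0.1493] [-0.3  0.4  0.2] 0.005
 10.58 [ 0.366  -0.1652  0.3597] [ 0.5 -0.2 -0.9] 0.007
```

View pics/f.png

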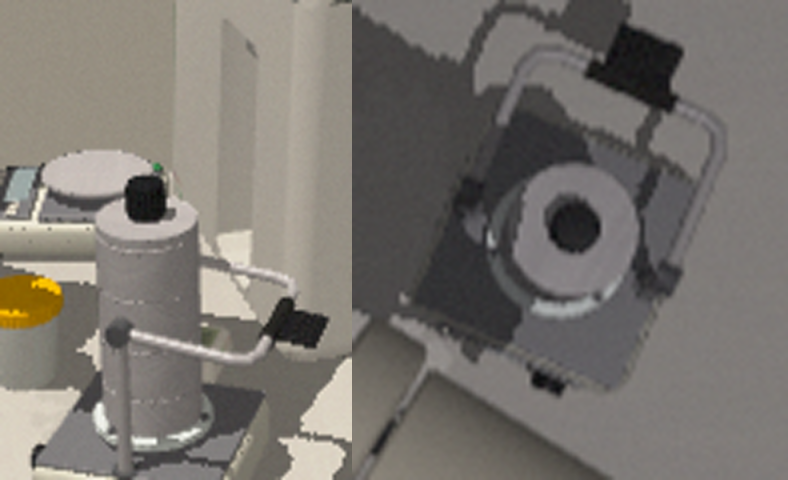

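The bail lies folded back about level, with its tab at (645,68) in the top half. The knob is now clear at (575,223) in the top half and (146,198) in the side half. The pan shows unobstructed, spanning about 42 to 156 in the side half at row 175.

```bash
python3 - <<'E'
from h import *
t=ctrl.read_camera("top");s=ctrl.read_camera("side")
def blob(img,x,y,w,h,thr):
    m=(img[y:y+h,x:x+w].max(2)<thr).astype(np.uint8);n,l,st_,c=cv2.connectedComponentsWithStats(m)
    i=1+np.argmax(st_[1:,4]);return c[i]+[x,y],st_[i]
kt,a=blob(t,335,274,22,22,60);ks,b=blob(s,274,220,24,24,60)
print(kt,a,ks,b); print("knob",tri(kt,ks),onz("top",*kt,.222))
print("tab",tri((295+293/4.36,235+66/4.364),(240+300/3.2,170+323/3.2)))
f=lambda p:px("top",p)
print("pan side",onz("side",240+99/3.2,170+173/3.2,.06))
# pan in top image: threshold
g=crop("",140,268,70,85,6,t);cv2.imwrite("pics/pan.png",g)
h=cv2.HoughCircles(cv2.GaussianBlur(cv2.cvtColor(g,cv2.COLOR_BGR2GRAY),(9,9),0),cv2.HOUGH_GRADIENT,1,60,param1=60,param2=25,minRadius=100,maxRadius=160)
if h is not None:
    for x,y,r in h[0][:3]: print("pan top",onz("top",140+(x+.5)/6-.5,268+(y+.5)/6-.5,.06),r/6)
E
```

```text
[345.35185185 286.28703704] [  5   7  12  12 108] [285.20253165 231.53797468] [  5   5  13  14 158]
knob (array([ 0.50182187, -0.22599716,  0.2188552 ]), np.float64(0.002143781608082776)) [ 0.50272211 -0.22587415  0.222     ]
tab (array([ 0.58969409, -0.2714294 ,  0.14525989]), np.float64(0.0033817540275134015))
pan side [0.4935796  0.17480527 0.06      ]
pan top [0.49641002 0.17371224 0.06      ] 19.416666
```

View pics/pan.png

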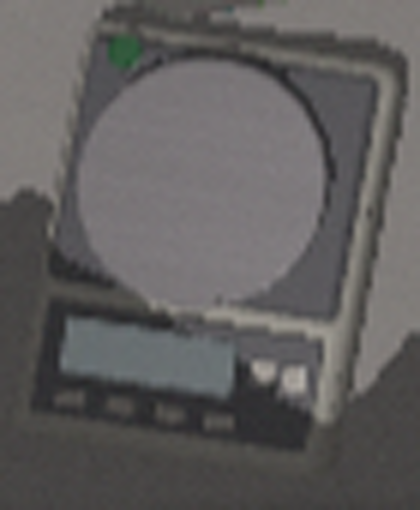

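The pan spans 78 to 328 by 57 to 305 in this crop, so its centre is about (0.494, 0.174), and both views agree. The tab height of 0.145 puts the bail at about 1.6 rad. Next I'll move the lid.

```bash
cat >> h.py <<'E'
A=np.array([.5017,-.2268]); PAN=np.array([.494,.174]); PARK=np.array([.465,.02])
E
python3 - <<'E'
from h import *
ctrl.command_gripper(.6)
ctrl.goto(S(0,.30),ori(-25))
ctrl.move_l(S(0,.225),vel=.2)
print(ctrl.move_l(S(0,.2078),vel=.05,contact_N=4)); st("at knob")
ctrl.command_gripper(0); st("gripped")
ctrl.move_l(S(0,.225),vel=.06); ctrl.move_l(S(0,.30),vel=.2); st("lifted")
cv2.imwrite("pics/l1.png",np.hstack([crop("side",240,140,100,150,4),crop("top",290,220,100,150,4)]))
ctrl.move_l([*PARK,.16],vel=.25,ori=ori(0))
ctrl.move_l([*PARK,.035],vel=.2)
print(ctrl.move_l([*PARK,.017],vel=.04,contact_N=4)); st("down")
ctrl.command_gripper(.6); st("rel")
ctrl.move_l([*PARK,.12],vel=.2)
E
```

```text
False
at knob 13.43 [ 0.5017 -0.2268  0.2077] [-0.4 -0.6  0.1] 0.601
gripped 14.02 [ 0.5018 -0.2268  0.2079] [1.1 1.  1.3] 0.254
lifted 14.97 [ 0.5016 -0.2267  0.2998] [-0.7  0.3 -0.2] 0.254
True
down 17.56 [0.4652 0.02   0.0193] [ 0.5  0.3 -0.1] 0.251
rel 18.21 [0.4652 0.02   0.0198] [-0.  -0.2  0.4] 0.602
```

View pics/l1.png

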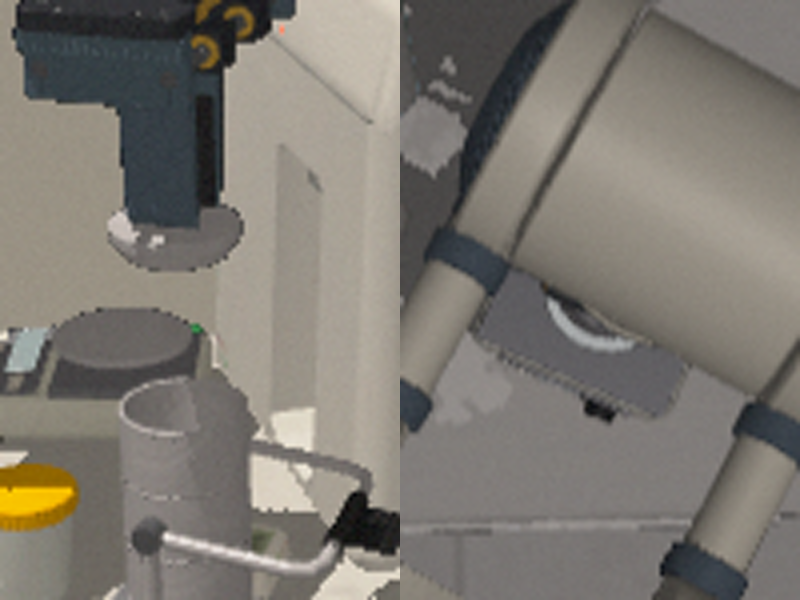

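The side half shows the lid held level in the jaws, at (175,235). The top sieve is open and still nested, with its rim at (184,405). Next I'll move the top sieve.

```bash
python3 - <<'E'
from h import *
ctrl.command_gripper(1)
ctrl.move_l([.44,-.06,.29],vel=.3,ori=ori(-12))
ctrl.move_l(S(0,.26),vel=.25,ori=ori(-25))
cv2.imwrite("pics/s0.png",ctrl.read_camera("side"))
ctrl.move_l(S(0,.205),vel=.15)
print(ctrl.move_l(S(0,.168),vel=.06,contact_N=4)); st("at sieve")
ctrl.command_gripper(0); st("gripped")
ctrl.move_l(S(0,.185),vel=.04); ctrl.move_l(S(0,.25),vel=.15); st("lifted")
cv2.imwrite("pics/s1.png",crop("side",230,130,130,165,600/165))
E
```

```text
False
at sieve 22.57 [ 0.5018 -0.2269  0.1681] [ 0.1  0.6 -0.4] 1.003
gripped 23.07 [ 0.5018 -0.2268  0.1682] [0.8 0.8 3.1] 0.726
lifted 24.23 [ 0.5014 -0.2266  0.2492] [-0.4  0.3 -1.6] 0.721
```

View pics/s1.png

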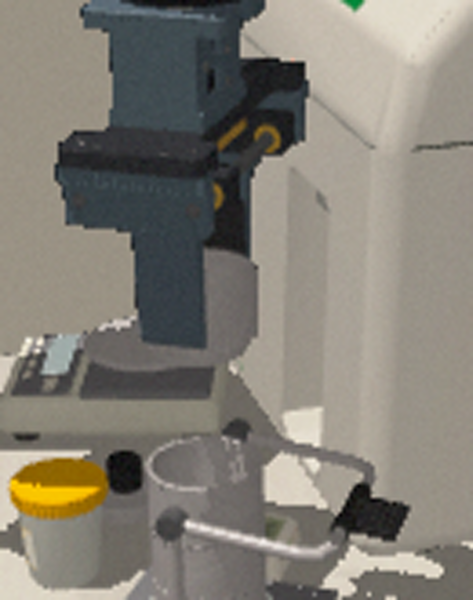

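The top sieve is held alone. The middle sieve stays in the stack with its rim at (205,465), and the parked lid's knob is at (125,470).

```bash
python3 - <<'E'
from h import *
ctrl.move_l([.45,-.03,.28],vel=.25,ori=ori(-12))
ctrl.move_l([*PAN,.20],vel=.25,ori=ori(0))
ctrl.move_l([*PAN,.092],vel=.15)
print(ctrl.move_l([*PAN,.073],vel=.03,contact_N=4)); st("down")
ctrl.sleep(.3); st()
cv2.imwrite("pics/p0.png",crop("side",220,180,90,90,5))
ctrl.command_gripper(1); st("rel")
ctrl.move_l([*PAN,.16],vel=.15)
ctrl.move_l([.43,.05,.20],vel=.25); ctrl.command_gripper(.6)
ctrl.move_l([*PARK,.10],vel=.25,ori=ori(0)); st()
a=crop("side",220,200,130,130,4);b=crop("top",130,250,68,130,4)
cv2.imwrite("pics/p1.png",np.hstack([a,b]))
E
```

```text
True
down 27.68 [0.494  0.1741 0.0767] [ 0.5 -0.1  0.9] 0.716
 27.98 [0.4936 0.174  0.0767] [-0.5  0.7 -1.4] 0.724
rel 28.61 [0.4938 0.174  0.0769] [0.6 0.2 0.6] 0.998
 31.35 [0.4647 0.0201 0.1004] [0.2 0.1 0.6] 0.598
```

View pics/p1.png

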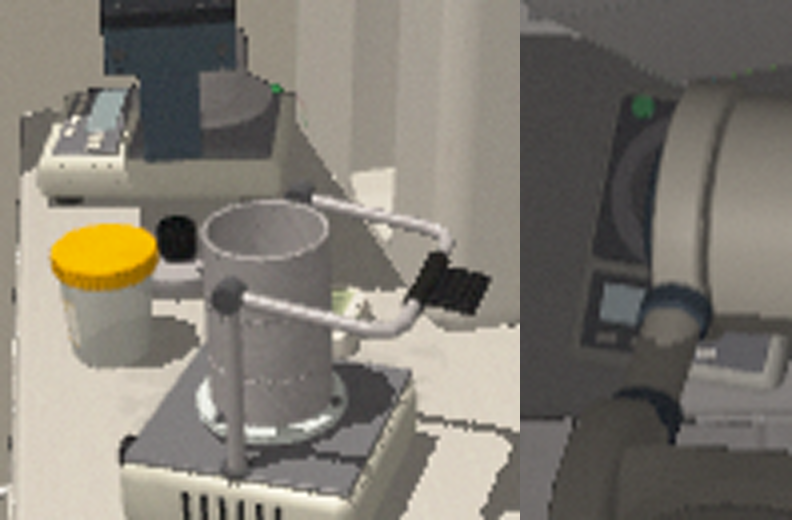

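The middle and low sieves stand nested, with the rim centred at (265,231) in the side half. The arm hides the sieve on the pan, so I'll check that later. Next I'll return the lid.

```bash
python3 - <<'E'
from h import *
print("mid rim",onz("side",220+265/4,200+231/4,.160))
ctrl.move_l([*PARK,.0197],vel=.12); 
ctrl.command_gripper(0); st("grip")
ctrl.move_l([*PARK,.16],vel=.2)
cv2.imwrite("pics/q0.png",crop("side",200,150,130,100,4))
ctrl.move_l([.45,-.04,.27],vel=.25,ori=ori(-12))
ctrl.move_l(S(0,.25),vel=.25,ori=ori(-25))
ctrl.move_l(S(0,.190),vel=.15); st()
print(ctrl.move_l(S(0,.1685),vel=.03,contact_N=5)); st("seat")
cv2.imwrite("pics/q1.png",crop("side",230,170,130,150,4))
E
```

```text
mid rim [ 0.50083172 -0.22658901  0.16      ]
grip 32.86 [0.4651 0.02   0.0199] [-0.8  0.2  5.8] 0.254
 35.9 [ 0.5019 -0.2263  0.1907] [-0.5 -0.5 -0.4] 0.255
True
seat 36.5 [ 0.5018 -0.2269  0.1717] [-1.9  1.2  9.6] 0.251
```

View pics/q1.png

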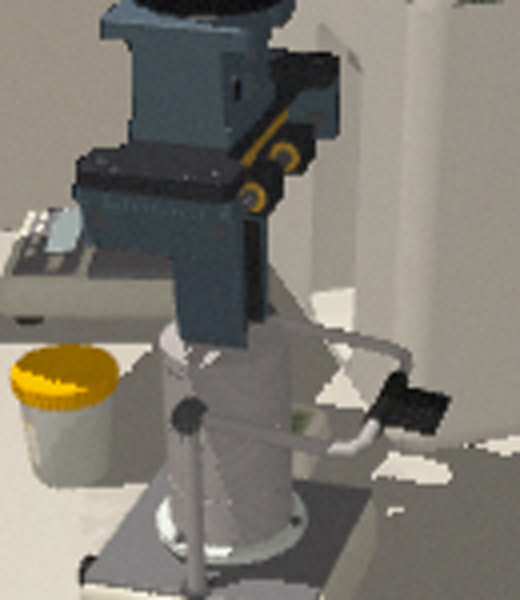

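The lid went down to TCP z 0.1717, against 0.1718 expected, so it is seated. Now I'll release, retreat and check everything.

```bash
python3 - <<'E'
from h import *
ctrl.command_gripper(.6); st("rel")
ctrl.move_l(S(0,.26),vel=.15)
ctrl.move_l([.36,-.14,.36],vel=.3)
ctrl.movej([-75]+list(ctrl.current_q()[1:])) ; st("away")
t=ctrl.read_camera("top");s=ctrl.read_camera("side");cv2.imwrite("pics/e_t.png",t);cv2.imwrite("pics/e_s.png",s)
cv2.imwrite("pics/e.png",np.hstack([crop("",220,190,115,150,4,s)[:, :],cv2.resize(t[240:350,135:395],None,fx=1.3,fy=1.3)[:0].reshape(0,0,3) if 0 else np.vstack([crop("",138,262,80,75,4,t),crop("",305,245,80,75,4,t)])]))
E
```

```text
rel 37.2 [ 0.5013 -0.2266  0.1713] [ 1.   0.1 -0.2] 0.603
away 39.92 [ 0.1571 -0.3538  0.3588] [ 0.2  0.3 -0.2] 0.595
```

View pics/e.png

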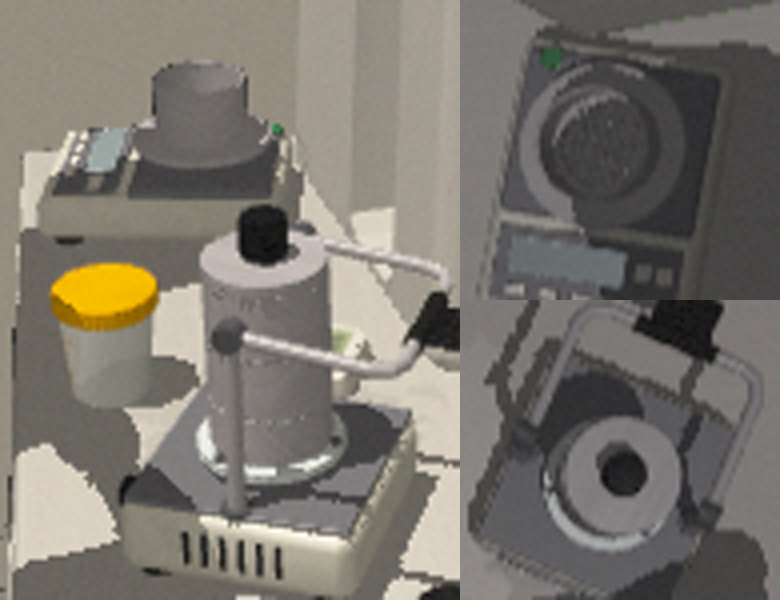

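The sieve stands upright on the pan, with its rim centred at (601,143) in the top-right panel. The lid sits level on two sieves, with its disc at (621,475) in the lower-right panel and its knob at (263,233) in the side panel. The bail is folded. I'll run one numeric check and then hand in.

```bash
python3 - <<'E'
from h import *
print("sieve rim",onz("top",138+141/4,262+143/4,.105+.018-.018+.0),onz("side",220+199/4,190+78/4,.105))
print("knob",tri((305+162/4,245+173/4),(220+263/4,190+234/4)))
a=[cv2.imread(f"pics/{f}.png") for f in("top0","e_t")]
hsv=[cv2.cvtColor(i,cv2.COLOR_BGR2HSV) for i in a]
def cen(h,box,lo,hi):
    x,y,w,H=box;m=cv2.inRange(h[y:y+H,x:x+w],lo,hi);M=cv2.moments(m,True);return np.round([x+M["m10"]/M["m00"],y+M["m01"]/M["m00"]],1)
for n,b,lo,hi in [("cup",(255,308,40,40),(10,120,60),(35,255,255)),("wb",(330,180,40,40),(105,120,50),(130,255,255)),("brown",(420,250,45,40),(0,0,0),(180,255,45)),("timer",(255,258,42,42),(35,25,70),(80,255,255))]:
    try: print(n,[cen(h,b,lo,hi) for h in hsv])
    except Exception as e: print(n,e)
ctrl.sign_off(); print(ctrl.current_t())
E
```

```text
sieve rim [0.49198742 0.16508468 0.105     ] [0.4922757  0.17421823 0.105     ]
knob (array([ 0.50048986, -0.22840454,  0.18212125]), np.float64(0.00023241926206359775))
cup [array([275. , 327.3]), array([275. , 327.4])]
wb [array([349.7, 197.3]), array([349.7, 197.3])]
brown [array([443.7, 267.5]), array([443.8, 267.5])]
timer [array([278.1, 275.3]), array([277.7, 275.2])]
the job is handed in; nothing more can be done
the job is handed in; nothing more can be done
```

The job is handed in, at about 40 s of the 72 s allowed; no verdict was reported. I folded the bail right back, parked the lid on the bench, and set the top sieve on the balance pan by hand. The lid then went back on the two remaining sieves.

**Last checks:**
- **Top sieve:** it stands upright on the pan. The side view puts its centre within 2 mm of the pan's centre. My top-view reading was 9 mm off in y, probably because I judged the rim centre by eye in a shadowed crop. Both are inside the 20 mm limit.
- **Lid:** it looks level on the middle sieve. The knob measures about 2 mm from the axis, at height 0.182 m against 0.180 m expected. The tool height when it seated matched the expected value to 0.1 mm.
- **Bail:** it is folded to about 1.6 rad, estimated from the tab's height just after folding. The final picture shows it still folded.
- **Bottles, cup and timer:** all are within 0.5 pixel of where they were in the first picture.
- **Lower sieves:** they look nested, and the middle sieve's rim was within about 1 mm of the axis before the lid went back on. I didn't measure the lowest sieve separately.

No check failed.

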